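Put the doming set back in its tray

ROBOT

A 6-joint arm with a two-finger parallel gripper is mounted at the origin on the work surface. World frame = base frame: x ahead of the robot, y to its left, z up, the work surface at z = 0. Lengths are in m, angles in rad, forces in N, time in s.
With the tool pointing down it reaches from about 0.375 to 0.9 m from the base axis. Payload 3.1 kg.
Tool frame: the origin (TCP) lies on the centre line of the jaws, within the pads' length; the fingertips stand 14 mm ahead of it and the grasp point (between the pads) lies 5 mm behind it; z points along the fingers, y is the line along which they close (so a half turn about z gives the same grasp; the last joint's range is limited). The gripper opens to 87 mm and grips with 3 to 60 N. Pads are 19 mm wide; open, the fingers measure 117 mm over their backs; the gripper's body (75 mm by 190 mm) begins 51 mm behind the grasp point.
Start: joints at [-1.373, 0.527, 1.433, -0, 1.181, -0.178], TCP at [0.229, -0.581, 0.237] pointing down, gripper open.
Joint ranges: [-3.08, 3.08], [-0.75, 2.2], [0.22, 2.44], [-1.43, 4.57], [0, 2.65], [-2.85, 2.85]. Speed limits (rad/s): [2.79, 2.79, 3.14, 3.14, 3.14, 3.14].

INTERFACE

Orientations are given as a unit quaternion [x, y, z, w].
In Python, from rig import robot gives the robot as it stands.
- The arm moves only by the tool move_arm, never from a script. Its argument "commands" is a list of rows, each an object with "hand": the finger opening in cm, from 0 to 8.7; "travel": the shift along the tool's x, y, z in cm, a list of three; "twist": the turn, a rotation vector about the tool's x, y, z in degrees, a list of three. In form: [{"hand": hand, "travel": [dx, dy, dz], "twist": [wx, wy, wz]}, ...]. A call has 1 to 5 rows; each row shifts and turns the commanded pose from where the row before left it, along the tool's axes as they then stand; what a row does not reach is not made up. A row lasts 1/12 s, in which the tool goes at most 41.7 mm and 7.16 degrees, less where a joint would pass 70% of its speed; a pose out of reach is approached as far as the arm can. A call is refused whole if a number of a shift passes 4.17 or a number of a turn 7.16, either way. A call with a gripper value outside its range is refused whole. The fingers move at their own pace and stop on an object; "force" is the grip in N (left out, the last holds). Time passes only in rows, so rows that do not move let the fingers close. It gives the time, the measured TCP pose, the force, the opening and the grip force at its end, in the units of the state.
- robot.get_obs(): the state, without advancing time (a new reading comes with each control period).
- robot.camera(name): name is "scene" or "top"; returns a dict with "frame" (480x640x3 uint8, red, green, blue), "fov_y" (degrees; the focal length in pixels is half the picture's height over the tangent of half this angle, whatever the lens; pixels are square), "cx", "cy" (the principal point, pixels), "extrinsics" (4x4, takes a point from camera to world coordinates). Camera axes: x right, y down, z forward; pixel columns grow to the right and rows downward; lengths in m; the calibration is good to about 2 mm. A picture is of the moment at which its call begins. There is no depth.
- robot.hand_in(): hands the job in; it is judged then, once.
The state is a dict: "time": time; "q": joint angles; "joint_velocities": joint speeds; "joint_torque": joint torques, N m; "position": TCP position; "tool_rot": TCP orientation; "ft_force": force on the tool from outside, world axes, zero at the start; "moment": the same for the moment, N m; "grip_width": finger opening in m; "grip_force": force on a finger pad.
Only numpy, scipy, OpenCV 4.12 (cv2) and the standard library are available. Lean on these libraries where they do the work, as an engineer would, in place of code of your own. Each camera call takes 0.05 s, during which the arm holds its last target. There are 200 camera calls.

TASK

Put the doming set back in its wooden tray: lay each of the three ball-headed punches flat and lengthwise in the bay whose round brass inlay is as wide as its ball (smallest to smallest, largest to largest), and stand the steel block with the hollows, large hollow still up, in the bay with the square inlay, everything down on the bay floors inside the walls. Leave the flat-headed punch and the plain steel block where they lie on the bench.

Things in the scene. Friction and masses are not known exactly. Their poses are not given: they have to be found in the camera images.
- punch_small: smallest of three doming punches: steel, ball head 18 mm across on a 12 mm square shank, lying on the bench. Origin at bench level under the shank; x horizontal from tail (x=-36 mm) to ball centre (x=+30), z up. The shank rises slightly to the head; over the origin it spans 2 to 14 mm above the bench. About 80 g. Grip the shank at the origin, across y (12 mm).
- punch_medium: middle of three doming punches: steel, ball head 25 mm across on a 12 mm square shank, lying on the bench. Origin at bench level under the shank; x horizontal from tail (x=-36 mm) to ball centre (x=+30), z up. The shank rises slightly to the head; over the origin it spans 4 to 16 mm above the bench. About 120 g. Grip the shank at the origin, across y (12 mm).
- punch_large: largest of three doming punches: steel, ball head 32 mm across on a 12 mm square shank, lying on the bench. Origin at bench level under the shank; x horizontal from tail (x=-36 mm) to ball centre (x=+30), z up. The shank rises slightly to the head; over the origin it spans 5 to 17 mm above the bench. About 180 g. Grip the shank at the origin, across y (12 mm).
- punch_flat: look-alike, to be left: a steel punch like the others, but its head is a flat-faced cylinder 26 mm in diameter and 14 mm long on the same kind of 12 mm square shank; origin and axes as for the others (tail at x = -36, head from x = +23 to +37 mm).
- doming_block: doming block: bright steel cube of 40 mm with round hollows in its top and sides (one 30 mm wide on top, four or one smaller on each side; they look like dark rings). Origin at the centre of its underside, z up, x and y square to its sides. About 450 g.
- plain_block: look-alike, to be left: a plain steel cube of 40 mm with no hollows. Origin at the centre of its underside.
- bay_small: bay for the smallest ball punch: one of four like bays (70 x 154 mm) side by side in one low tray, order shuffled; pale wood, grey floor, a brass disc 18 mm wide in the rim's wide, dark far end, at x=+75 mm. Origin 6 mm above the bench, under the floor's middle; floor 4 mm above the origin, 110 mm along x, 62 along y; walls 6 mm above the floor. x: long way, to the inlay; y: across; z up. Fixed.
- bay_medium: bay for the middle ball punch: one of four like bays (70 x 154 mm) side by side in one low tray, order shuffled; pale wood, grey floor, a brass disc 25 mm wide in the rim's wide, dark far end, at x=+75 mm. Origin 6 mm above the bench, under the floor's middle; floor 4 mm above the origin, 110 mm along x, 62 along y; walls 6 mm above the floor. x: long way, to the inlay; y: across; z up. Fixed.
- bay_large: bay for the largest ball punch: one of four like bays (70 x 154 mm) side by side in one low tray, order shuffled; pale wood, grey floor, a brass disc 32 mm wide in the rim's wide, dark far end, at x=+75 mm. Origin 6 mm above the bench, under the floor's middle; floor 4 mm above the origin, 110 mm along x, 62 along y; walls 6 mm above the floor. x: long way, to the inlay; y: across; z up. Fixed.
- bay_block: bay for the doming block: one of four like bays (70 x 154 mm) side by side in one low tray, order shuffled; pale wood, grey floor, a square brass plate of 30 mm in the rim's wide, dark far end, at x=+75 mm. Origin 6 mm above the bench, under the floor's middle; floor 4 mm above the origin, 110 mm along x, 62 along y; walls 6 mm above the floor. x: long way, to the inlay; y: across; z up. Fixed.
Things that resemble listed ones, but are neither listed nor needed, are in the scene too. What is shaped like the punch_medium but orange or pink is not meant.

How it is judged:
By the outcome, as a careful person would: the job done as asked, in the order asked, and still so for the second after the job is handed in, with the robot touching nothing.
It also fails if it takes over 109 s, if anything falls off the work surface, if the arm or the gripper's body presses on something with over 40 N, if the wrist force passes 120 N, or if a joint passes its speed limit or range.

## Working session

There is one attempt and no reset: what is moved stays moved. The work goes in short steps, Python scripts to look and compute and a tool call to move; the robot and the scene stay as the last step left them, time stands still between calls to the robot, and variables do not carry over. Pictures are saved under pics/ and viewed, at most 14 in all, crops included, and the job is handed in when it is done.

Besides the shell and the picture viewer there is one more tool, called after ">>>" by a JSON object that holds its "method" and its "body", one argument or row to a line. move_arm: Moves the arm, as the interface text tells. Its arguments: {"type":"object","properties":{"commands":{"type":"array"},"force":{"type":"number"}},"required":["commands"]}

```bash
mkdir -p pics; ls; cat > h.py <<'E'
import numpy as np, cv2, pickle
from rig import robot
def snap(n,tag):
    c=robot.camera(n); cv2.imwrite(f'pics/{tag}.png',c['frame'][:,:,::-1]); pickle.dump(c,open(f'pics/{tag}.pkl','wb')); return c
def load(tag): return pickle.load(open(f'pics/{tag}.pkl','rb'))
def px2w(c,u,v,z):
    f=240/np.tan(np.radians(c['fov_y'])/2); E=np.array(c['extrinsics'])
    d=E[:3,:3]@np.array([(u-c['cx'])/f,(v-c['cy'])/f,1]); o=E[:3,3]
    return o+d*(z-o[2])/d[2]
def w2px(c,p):
    f=240/np.tan(np.radians(c['fov_y'])/2); E=np.array(c['extrinsics'])
    q=E[:3,:3].T@(np.array(p)-E[:3,3]); return np.array([c['cx']+f*q[0]/q[2],c['cy']+f*q[1]/q[2]])
E
python3 - <<'E'
from h import *
for n in ('scene','top'):
    c=snap(n,n+'0'); print(n,{k:(np.round(v,3).tolist() if k!='frame' else v.shape) for k,v in c.items()})
print(robot.get_obs())
E
```

```text
pics
scene {'frame': (480, 640, 3), 'fov_y': 49.982, 'cx': 320.309, 'cy': 237.968, 'extrinsics': [[-0.765, 0.517, -0.384, 0.989], [0.644, 0.628, -0.437, 0.487], [0.015, -0.581, -0.814, 0.966], [0.0, 0.0, 0.0, 1.0]]}
top {'frame': (480, 640, 3), 'fov_y': 45.45, 'cx': 310.862, 'cy': 241.628, 'extrinsics': [[0.001, -0.985, 0.175, 0.385], [-1.0, 0.001, 0.008, -0.01], [-0.008, -0.175, -0.985, 1.062], [0.0, 0.0, 0.0, 1.0]]}
{'time': 0.1, 'q': array([-1.37350664e+00,  5.28379710e-01,  1.43376287e+00, -1.64562901e-05,
        1.18137397e+00, -1.78490752e-01]), 'joint_velocities': array([ 0.00068904, -0.00103496, -0.00267888, -0.00070722,  0.00061588,
       -0.00114487]), 'joint_torque': array([-6.04825036e-04, -4.40985382e+01, -1.77151841e+01,  6.33402681e-02,
        5.34072309e-02, -5.25949895e-05]), 'position': array([ 0.22927923, -0.58075933,  0.23566904]), 'tool_rot': array([ 9.82399461e-01,  1.86789651e-01, -1.66504505e-05, -9.61838197e-04]), 'ft_force': array([-0.24413529, -0.90630812,  0.1216459 ]), 'moment': array([ 0.01993065, -0.0417798 , -0.00666717]), 'grip_force': 0.0, 'grip_width': 0.08693893199908886}
```

View pics/top0.png

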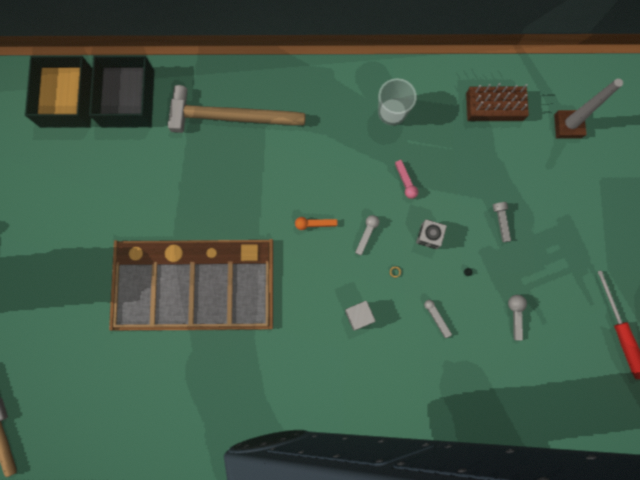

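View pics/scene0.png

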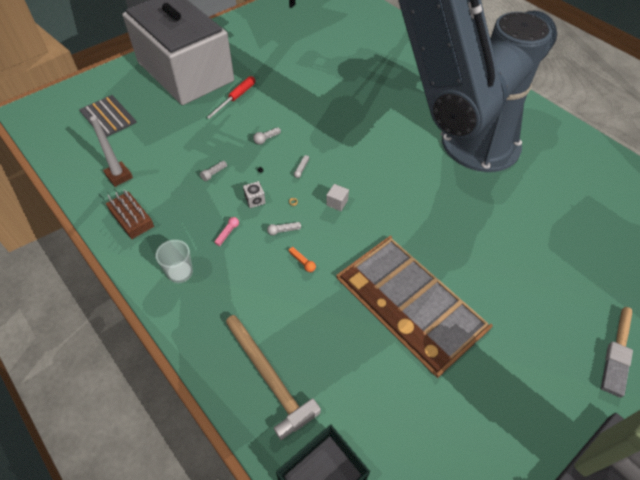

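The top view shows the tray bays, left to right, with discs at (136,254), (173,253), (211,253) and the square plate at (249,253). The punches are near (368,235), (438,318), (517,318) and (503,222), the hollow block at (432,233) and the plain one at (360,316). I'll zoom in to measure.

```bash
python3 - <<'E'
from h import *
c=load('top0')['frame'][:,:,::-1]
a=cv2.resize(c[185:350,340:540],None,fx=4,fy=4,interpolation=cv2.INTER_CUBIC)[:600]
cv2.imwrite('pics/cropA.png',a)
b=cv2.resize(c[230:340,100:285],None,fx=4,fy=4,interpolation=cv2.INTER_CUBIC)
cv2.imwrite('pics/cropB.png',b)
E
```

```text
(no output)
```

View pics/cropA.png

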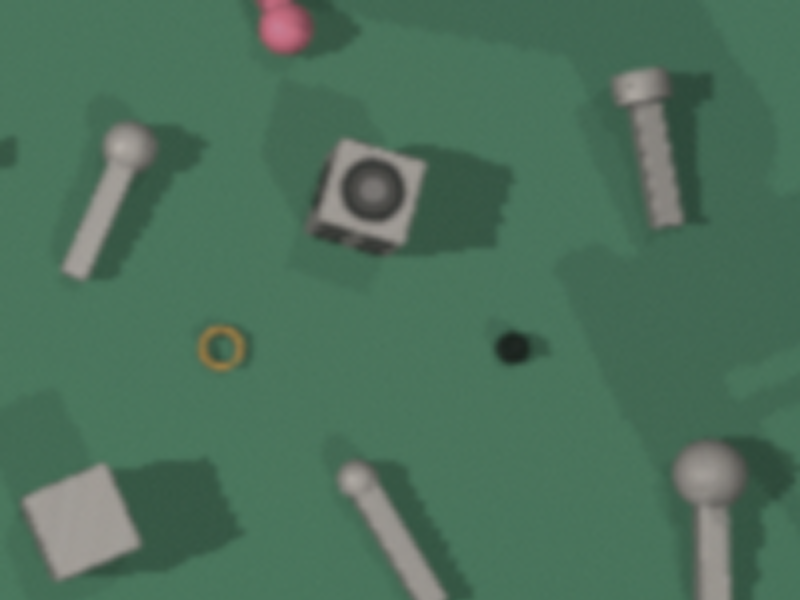

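View pics/cropB.png

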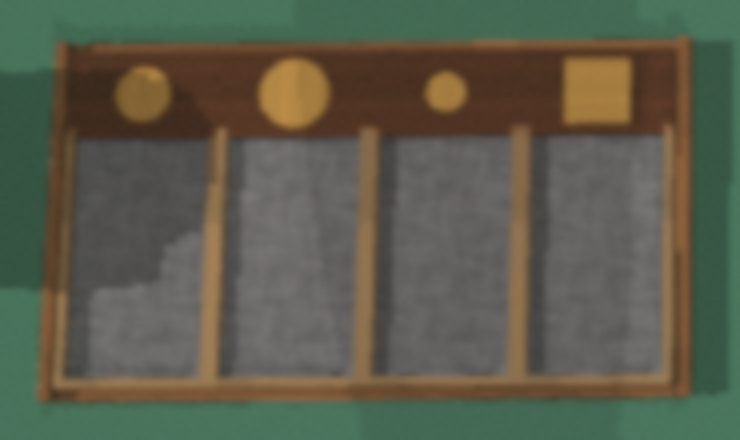

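The bays from left to right are medium, large, small and block. The flat punch is upper right at crop (645,150), and the ball punches are medium at (100,200), small at (400,530) and large at (710,520). Next I'll measure their poses.

```bash
cat > meas.py <<'E'
from h import *
def blob(c,box,sat=60,lo=105):
    u0,v0,u1,v1=box; f=c['frame'].astype(int)[v0:v1,u0:u1]
    m=((f.max(2)-f.min(2)<22)&(f.min(2)>90)).astype(np.uint8)
    n,l,s,ce=cv2.connectedComponentsWithStats(m); i=1+np.argmax(s[1:,4])
    v,u=np.nonzero(l==i); return u+u0,v+v0
def punch(c,box,R,zs):
    u,v=blob(c,box)
    P=np.array([px2w(c,a,b,zs)[:2] for a,b in zip(u,v)])
    m=P.mean(0); _,S,V=np.linalg.svd(P-m,full_matrices=False); d=V[0]
    t=(P-m)@d; w=(P-m)@V[1]
    if np.ptp(w[t>0])<np.ptp(w[t<0]): d=-d; t=-t
    sh=t<t.min()+.045      # shank pixels only
    ps=P[sh]; m2=ps.mean(0); d2=np.linalg.svd(ps-m2)[2][0]; d2*=np.sign(d2@d)
    t2=(P-m2)@d2; tail=np.sort(t2)[:3].mean()-.0005; tip=np.sort(t2)[-3:].mean()
    o=m2+d2*(((tail+.036)+(tip-.030-R))/2)
    return o,np.degrees(np.arctan2(d2[1],d2[0])),tip-tail,len(u)
E
python3 - <<'E'
from meas import *
c=load('top0')
for n,b,R,z in [('small',(415,290,465,345),.009,.008),('medium',(345,205,390,262),.0125,.010),('large',(495,285,545,350),.016,.011),('flat',(485,195,520,250),.007,.01)]:
    o,a,L,k=punch(c,b,R,z); print(n,o.round(4),a.round(1),'len',L.round(4),66+R*1000,k)
for n,b in [('dome',(412,212,452,254)),('plain',(340,295,382,335))]:
    u,v=blob(c,b); h=cv2.convexHull(np.c_[u,v].astype(np.float32)); 
    W=np.array([px2w(c,*p[0],.04)[:2] for p in h],np.float32); r=cv2.minAreaRect(W*1000); print(n,r)
f=c['frame']; hsv=cv2.cvtColor(f,cv2.COLOR_RGB2HSV); 
m=((hsv[...,0]>13)&(hsv[...,0]<30)&(hsv[...,1]>120)&(hsv[...,2]>80)).astype(np.uint8); m[:245]=0;m[264:]=0;m[:,:120]=0;m[:,265:]=0
n,l,s,ce=cv2.connectedComponentsWithStats(m)
for i in range(1,n):
    if s[i,4]>20: print(s[i],px2w(c,*ce[i],.016).round(4))
for q in [(100,-0),]: pass
g=lambda x,y:px2w(c,(x+.5)/4-.5+100,(y+.5)/4-.5+230,.016).round(4)[:2]
print('corners',[g(*p) for p in [(60,43),(690,40),(690,393),(42,400)]])
E
```

```text
small [ 0.4293 -0.2329] 29.5 len 0.0752 75.0 344
medium [ 0.5817 -0.103 ] -24.6 len 0.0786 78.5 344
large [ 0.4262 -0.3766] -2.7 len 0.0805 82.0 469
flat [ 0.6098 -0.3607] 6.9 len 0.0754 73.0 354
dome ((584.028076171875, -221.3678436279297), (43.613224029541016, 42.23476791381836), 73.59140014648438)
plain ((434.874755859375, -88.01544952392578), (41.14299774169922, 42.77309036254883), 22.877201080322266)
[164 245  19  18 282] [0.5498 0.2536 0.016 ]
[240 245  19  17 318] [0.5501 0.1132 0.016 ]
[128 246  15  15 174] [0.55   0.3235 0.016 ]
[206 247  12  12 107] [0.551  0.1832 0.016 ]
corners [array([0.5738, 0.3636]), array([0.575 , 0.0706]), array([0.413 , 0.0686]), array([0.4097, 0.3618])]
```

```bash
python3 - <<'E'
from meas import *
c=load('top0'); vis=c['frame'][:,:,::-1].copy()
for n,b,R,z in [('small',(415,290,465,345),.009,.008),('medium',(345,205,390,262),.0125,.010),('large',(495,285,545,350),.016,.011)]:
    u,v=blob(c,b); M=np.zeros((480,640),np.uint8); M[v,u]=1
    D=cv2.distanceTransform(M,cv2.DIST_L2,5); vv,uu=np.nonzero(D>D.max()-.8); hb=px2w(c,uu.mean(),vv.mean(),R)[:2]
    P=np.array([px2w(c,a,q,z)[:2] for a,q in zip(u,v)]); s=np.linalg.norm(P-hb,axis=1)>R+.006
    m=P[s].mean(0); d=hb-m; d/=np.linalg.norm(d); t=((P-hb)@d).min()
    print(n,'ball',hb.round(4),D.max().round(1),'ang',np.degrees(np.arctan2(d[1],d[0])).round(1),'tail',t.round(4),'origin',(hb-.03*d).round(4))
    vis[v,u]=(0,0,255)
cv2.imwrite('pics/mask.png',cv2.resize(vis[195:345,340:540],None,fx=4,fy=4,interpolation=cv2.INTER_NEAREST))
E
```

```text
small ball [ 0.4321 -0.2308] 4.4 ang 31.9 tail -0.0394 origin [ 0.4067 -0.2466]
medium ball [ 0.6099 -0.1147] 6.0 ang -23.2 tail -0.0663 origin [ 0.5823 -0.1029]
large ball [ 0.4574 -0.3738] 8.0 ang 3.0 tail -0.066 origin [ 0.4275 -0.3753]
```

View pics/mask.png

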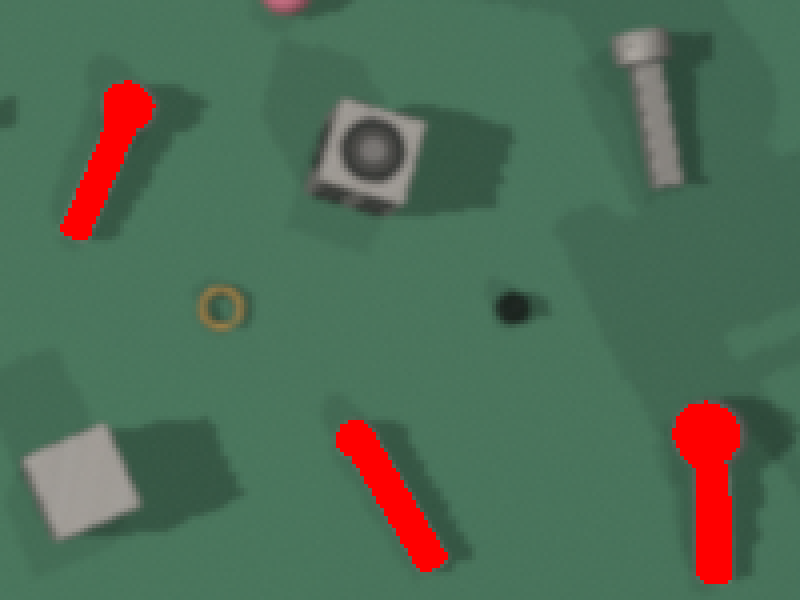

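```bash
cat > go.py <<'E'
import sys; from h import *
from scipy.spatial.transform import Rotation as Ro
# usage: go.py x y z yaw : turn first (about tool z), then travel in turned tool axes
x,y,z,psi=map(float,sys.argv[1:5]); o=robot.get_obs(); R=Ro.from_quat(o['tool_rot']); M=R.as_matrix()
p0=np.degrees(np.arctan2(M[1,0],M[0,0])); print('t',round(o['time'],2),'pos',o['position'].round(4),'yaw',p0.round(1),'tilt',(M[:2,2]*57.3).round(2),'grip',round(o['grip_width'],4),round(o['grip_force'],1),'F',o['ft_force'].round(1))
tw=-(psi-p0); D=np.array([x,y,z])-o['position']
def tool(a): a=np.radians(a); return np.array([[np.cos(a),np.sin(a),0],[np.sin(a),-np.cos(a),0],[0,0,-1]])
for s,T in (('travel before turn',tool(p0)),('travel after turn',tool(psi))):
    t=T.T@D*100; n=int(np.ceil(np.linalg.norm(t)/4)); print(s,t.round(2),'rows',n,'each',(t/n).round(2))
print('twist z',round(tw,1))
E
python3 go.py .4293 -.2329 .10 31
```

```text
t 0.1 pos [ 0.2293 -0.5808  0.2357] yaw 21.5 tilt [-0.02  0.11] grip 0.0869 0.0 F [-0.2 -0.9  0.1]
travel before turn [ 31.37 -25.02  13.57] rows 11 each [ 2.85 -2.27  1.23]
travel after turn [ 35.06 -19.52  13.57] rows 11 each [ 3.19 -1.77  1.23]
twist z -9.5
```

>>> {"method": "move_arm", "body": {
  "commands": [
    {"hand":4,"travel":[0,0,0],"twist":[0,0,-4.75]},
    {"hand":4,"travel":[0,0,0],"twist":[0,0,-4.75]},
    {"hand":4,"travel":[3.19,-1.77,1.23],"twist":[0,0,0]},
    {"hand":4,"travel":[3.19,-1.77,1.23],"twist":[0,0,0]},
    {"hand":4,"travel":[3.19,-1.77,1.23],"twist":[0,0,0]}
  ],
  "force": 25
}}

```text
time: 0.52
position: [0.2841, -0.4856, 0.1989]
tool_rot: [0.964, 0.267, 0.0, -0.0]
ft_force: [1.2, -0.5, 0.1]
grip_width: 0.0617
grip_force: 0.0
```

>>> {"method": "move_arm", "body": {
  "commands": [
    {"hand":4,"travel":[3.19,-1.77,1.23],"twist":[0,0,0]},
    {"hand":4,"travel":[3.19,-1.77,1.23],"twist":[0,0,0]},
    {"hand":4,"travel":[3.19,-1.77,1.23],"twist":[0,0,0]},
    {"hand":4,"travel":[3.19,-1.77,1.23],"twist":[0,0,0]},
    {"hand":4,"travel":[3.19,-1.77,1.23],"twist":[0,0,0]}
  ]
}}

```text
time: 0.93
position: [0.3755, -0.3268, 0.1375]
tool_rot: [0.964, 0.267, -0.0, -0.0]
ft_force: [0.4, -0.1, -0.8]
grip_width: 0.0409
grip_force: 0.0
```

>>> {"method": "move_arm", "body": {
  "commands": [
    {"hand":4,"travel":[3.19,-1.77,1.23],"twist":[0,0,0]},
    {"hand":4,"travel":[3.19,-1.77,1.23],"twist":[0,0,0]},
    {"hand":4,"travel":[3.19,-1.77,1.23],"twist":[0,0,0]},
    {"hand":4,"travel":[0,0,0],"twist":[0,0,0]},
    {"hand":4,"travel":[0,0,0],"twist":[0,0,0]}
  ]
}}

```text
time: 1.35
position: [0.4298, -0.2313, 0.1004]
tool_rot: [0.963, 0.27, -0.001, -0.001]
ft_force: [-0.4, 0.1, 0.4]
grip_width: 0.0398
grip_force: 0.0
```

```bash
python3 go.py .4293 -.2329 .017 31; python3 -c "
from h import *
snap('scene','scene1')"
```

```text
t 1.35 pos [ 0.4298 -0.2313  0.1004] yaw 31.3 tilt [-0.12  0.1 ] grip 0.0398 0.0 F [-0.4  0.1  0.4]
travel before turn [-0.12  0.11  8.34] rows 3 each [-0.04  0.04  2.78]
travel after turn [-0.12  0.11  8.34] rows 3 each [-0.04  0.04  2.78]
twist z 0.3
```

View pics/scene1.png

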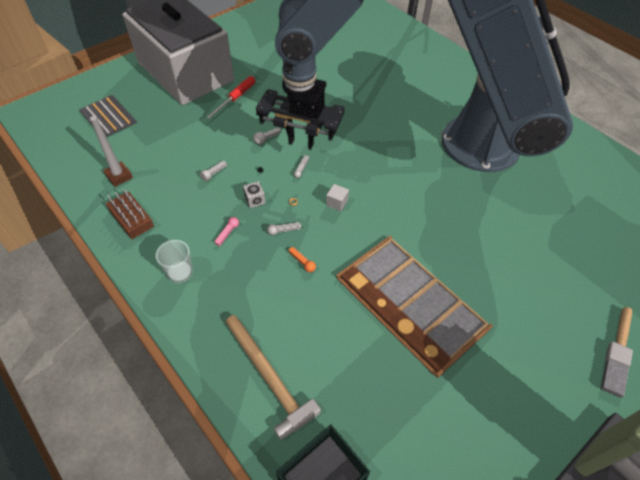

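The scene view shows the open jaws at (290–312,142), straight above the small punch at (302,165). I'll descend, grip and lift.

>>> {"method": "move_arm", "body": {
  "commands": [
    {"hand":4,"travel":[-0.1,0.1,3],"twist":[0,0,0]},
    {"hand":4,"travel":[0,0,3],"twist":[0,0,0]},
    {"hand":4,"travel":[0,0,1.5],"twist":[0,0,0]},
    {"hand":4,"travel":[0,0,0.8],"twist":[0,0,0]},
    {"hand":4,"travel":[0,0,0],"twist":[0,0,0]}
  ]
}}

```text
time: 1.82
position: [0.4285, -0.2362, 0.0171]
tool_rot: [0.964, 0.266, -0.001, -0.001]
ft_force: [-0.1, -0.3, 1.2]
grip_width: 0.0399
grip_force: 0.0
```

>>> {"method": "move_arm", "body": {
  "commands": [
    {"hand":0,"travel":[0,0,0],"twist":[0,0,0]},
    {"hand":0,"travel":[0,0,0],"twist":[0,0,0]},
    {"hand":0,"travel":[0,0,0],"twist":[0,0,0]},
    {"hand":0,"travel":[0,0,0],"twist":[0,0,0]},
    {"hand":0,"travel":[0,0,0],"twist":[0,0,0]}
  ]
}}

```text
time: 2.23
position: [0.4295, -0.2351, 0.0191]
tool_rot: [0.964, 0.268, 0.0, 0.0]
ft_force: [-0.1, 1.1, 0.8]
grip_width: 0.0146
grip_force: 0.5
```

>>> {"method": "move_arm", "body": {
  "commands": [
    {"hand":0,"travel":[0,0,0],"twist":[0,0,0]},
    {"hand":0,"travel":[0,0,-2],"twist":[0,0,0]},
    {"hand":0,"travel":[0,0,-3],"twist":[0,0,0]},
    {"hand":0,"travel":[0,0,-3],"twist":[0,0,0]},
    {"hand":0,"travel":[0,0,0],"twist":[0,0,0]}
  ]
}}

```text
time: 2.65
position: [0.4318, -0.2368, 0.1025]
tool_rot: [0.963, 0.268, 0.003, 0.004]
ft_force: [0.7, 0.1, -0.8]
grip_width: 0.0113
grip_force: 25.0
```

```bash
python3 go.py .470 .183 .10 0; python3 -c "
from h import *
c=snap('scene','scene2')
cv2.imwrite('pics/s2c.png',cv2.resize(c['frame'][60:210,200:400,::-1],None,fx=3,fy=3))"
```

```text
t 2.65 pos [ 0.4318 -0.2368  0.1025] yaw 31.1 tilt [ 0.4  -0.36] grip 0.0113 25.0 F [ 0.7  0.1 -0.8]
travel before turn [ 24.94 -33.99   0.25] rows 11 each [ 2.27 -3.09  0.02]
travel after turn [  3.82 -41.98   0.25] rows 11 each [ 0.35 -3.82  0.02]
twist z 31.1
```

View pics/s2c.png

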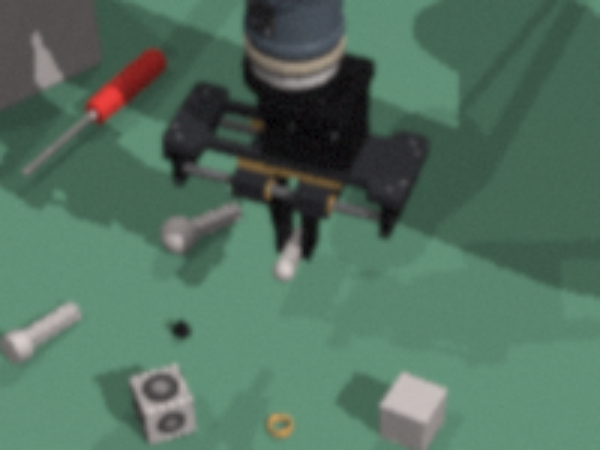

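The punch is held between the jaws at crop (288,260), with 25 N of grip and an 11 mm opening. Now I'll carry it to the small bay.

>>> {"method": "move_arm", "body": {
  "commands": [
    {"hand":0,"travel":[0,0,0],"twist":[0,0,6.2]},
    {"hand":0,"travel":[0,0,0],"twist":[0,0,6.2]},
    {"hand":0,"travel":[0,0,0],"twist":[0,0,6.2]},
    {"hand":0,"travel":[0,0,0],"twist":[0,0,6.2]},
    {"hand":0,"travel":[0,0,0],"twist":[0,0,6.2]}
  ]
}}

```text
time: 3.12
position: [0.4287, -0.2344, 0.0971]
tool_rot: [1.0, -0.002, -0.001, -0.001]
ft_force: [-0.6, -0.6, -0.5]
grip_width: 0.0115
grip_force: 25.0
```

>>> {"method": "move_arm", "body": {
  "commands": [
    {"hand":0,"travel":[0.35,-3.5,0],"twist":[0,0,0]},
    {"hand":0,"travel":[0.35,-3.5,0],"twist":[0,0,0]},
    {"hand":0,"travel":[0.35,-3.5,0],"twist":[0,0,0]},
    {"hand":0,"travel":[0.35,-3.5,0],"twist":[0,0,0]},
    {"hand":0,"travel":[0.35,-3.5,0],"twist":[0,0,0]}
  ]
}}

```text
time: 3.53
position: [0.4459, -0.0583, 0.0972]
tool_rot: [1.0, -0.0, -0.001, -0.0]
ft_force: [-0.3, -0.6, -0.3]
grip_width: 0.0116
grip_force: 25.0
```

>>> {"method": "move_arm", "body": {
  "commands": [
    {"hand":0,"travel":[0.35,-3.5,0],"twist":[0,0,0]},
    {"hand":0,"travel":[0.35,-3.5,0],"twist":[0,0,0]},
    {"hand":0,"travel":[0.35,-3.5,0],"twist":[0,0,0]},
    {"hand":0,"travel":[0.35,-3.5,0],"twist":[0,0,0]},
    {"hand":0,"travel":[0.35,-3.5,0],"twist":[0,0,0]}
  ]
}}

```text
time: 3.95
position: [0.4632, 0.1168, 0.0971]
tool_rot: [1.0, 0.0, -0.001, 0.0]
ft_force: [1.3, -0.2, -0.9]
grip_width: 0.0117
grip_force: 25.0
```

>>> {"method": "move_arm", "body": {
  "commands": [
    {"hand":0,"travel":[0.35,-3.5,0],"twist":[0,0,0]},
    {"hand":0,"travel":[0,-3.5,0],"twist":[0,0,0]},
    {"hand":0,"travel":[0,0,0],"twist":[0,0,0]},
    {"hand":0,"travel":[0,0,0],"twist":[0,0,0]}
  ]
}}

```text
time: 4.28
position: [0.4664, 0.1867, 0.0971]
tool_rot: [1.0, 0.003, -0.001, 0.0]
ft_force: [-0.1, -0.9, -0.8]
grip_width: 0.0117
grip_force: 25.0
```

```bash
python3 go.py .470 .183 .029 0
```

```text
t 4.28 pos [0.4664 0.1867 0.0971] yaw 0.3 tilt [-0.11 -0.03] grip 0.0117 25.0 F [-0.1 -0.9 -0.8]
travel before turn [0.35 0.37 6.81] rows 2 each [0.18 0.18 3.41]
travel after turn [0.36 0.37 6.81] rows 2 each [0.18 0.18 3.41]
twist z 0.3
```

>>> {"method": "move_arm", "body": {
  "commands": [
    {"hand":0,"travel":[0.35,0.37,2],"twist":[0,0,0]},
    {"hand":0,"travel":[0,0,2],"twist":[0,0,0]},
    {"hand":0,"travel":[0,0,1.5],"twist":[0,0,0]},
    {"hand":0,"travel":[0,0,0.8],"twist":[0,0,0]},
    {"hand":0,"travel":[0,0,0.5],"twist":[0,0,0]}
  ]
}}

```text
time: 4.7
position: [0.4701, 0.1799, 0.0287]
tool_rot: [1.0, -0.001, -0.002, 0.0]
ft_force: [-2.4, -0.4, 18.6]
grip_width: 0.0114
grip_force: 25.0
```

>>> {"method": "move_arm", "body": {
  "commands": [
    {"hand":0,"travel":[0,0,0],"twist":[0,0,0]},
    {"hand":0,"travel":[0,0,0],"twist":[0,0,0]}
  ]
}}

```text
time: 4.87
position: [0.4713, 0.1806, 0.0302]
tool_rot: [1.0, -0.0, -0.0, 0.0]
ft_force: [0.8, 0.2, 0.1]
grip_width: 0.0116
grip_force: 25.0
```

>>> {"method": "move_arm", "body": {
  "commands": [
    {"hand":2.2,"travel":[0,0,0],"twist":[0,0,0]},
    {"hand":2.2,"travel":[0,0,0],"twist":[0,0,0]},
    {"hand":2.2,"travel":[0,0,0],"twist":[0,0,0]},
    {"hand":2.2,"travel":[0,0,0],"twist":[0,0,0]},
    {"hand":2.2,"travel":[0,0,-1],"twist":[0,0,0]}
  ]
}}

```text
time: 5.28
position: [0.4702, 0.1812, 0.0396]
tool_rot: [1.0, 0.0, -0.001, 0.0]
ft_force: [-0.1, -0.7, -0.4]
grip_width: 0.0216
grip_force: 0.0
```

>>> {"method": "move_arm", "body": {
  "commands": [
    {"hand":4,"travel":[0,0,-2],"twist":[0,0,0]},
    {"hand":4,"travel":[0,0,-3],"twist":[0,0,0]},
    {"hand":4,"travel":[0,0,-3],"twist":[0,0,0]},
    {"hand":4,"travel":[0,0,0],"twist":[0,0,0]}
  ]
}}

```text
time: 5.62
position: [0.4744, 0.1821, 0.1256]
tool_rot: [1.0, 0.001, 0.005, -0.001]
ft_force: [1.6, 0.5, -0.3]
grip_width: 0.0377
grip_force: 0.0
```

```bash
python3 go.py .582 -.103 .11 -24; python3 -c "
from h import *
c=snap('scene','scene3')
cv2.imwrite('pics/s3c.png',cv2.resize(c['frame'][180:390,280:500,::-1],None,fx=2.5,fy=2.5))"
```

```text
t 5.62 pos [0.4744 0.1821 0.1256] yaw 0.1 tilt [0.61 0.09] grip 0.0377 0.0 F [ 1.6  0.5 -0.3]
travel before turn [10.73 28.52  1.56] rows 8 each [1.34 3.56 0.2 ]
travel after turn [21.42 21.67  1.56] rows 8 each [2.68 2.71 0.2 ]
twist z 24.1
```

View pics/s3c.png

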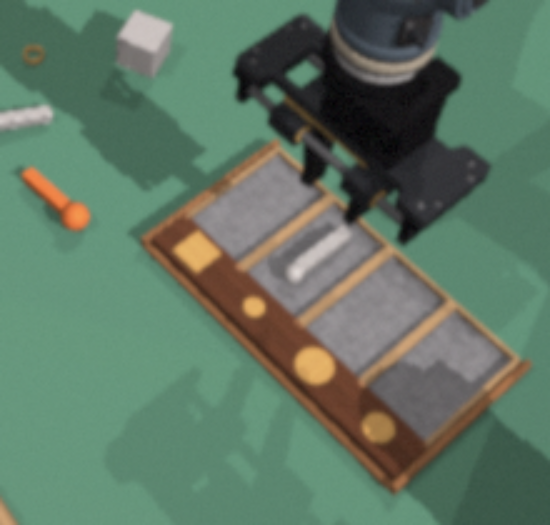

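The small punch lies lengthwise in the small bay, at crop (320,252). The medium punch is next.

>>> {"method": "move_arm", "body": {
  "commands": [
    {"hand":4,"travel":[0,0,0],"twist":[0,0,6]},
    {"hand":4,"travel":[0,0,0],"twist":[0,0,6]},
    {"hand":4,"travel":[0,0,0],"twist":[0,0,6]},
    {"hand":4,"travel":[0,0,0],"twist":[0,0,6]},
    {"hand":4,"travel":[2.68,2.71,0.2],"twist":[0,0,0]}
  ]
}}

```text
time: 6.08
position: [0.4813, 0.1495, 0.1178]
tool_rot: [0.978, -0.207, -0.002, -0.0]
ft_force: [0.3, 0.1, -0.0]
grip_width: 0.04
grip_force: 0.0
```

>>> {"method": "move_arm", "body": {
  "commands": [
    {"hand":4,"travel":[2.68,2.71,0.2],"twist":[0,0,0]},
    {"hand":4,"travel":[2.68,2.71,0.2],"twist":[0,0,0]},
    {"hand":4,"travel":[2.68,2.71,0.2],"twist":[0,0,0]},
    {"hand":4,"travel":[2.68,2.71,0.2],"twist":[0,0,0]},
    {"hand":4,"travel":[2.68,2.71,0.2],"twist":[0,0,0]}
  ]
}}

```text
time: 6.5
position: [0.5516, -0.0341, 0.1075]
tool_rot: [0.978, -0.208, -0.001, -0.0]
ft_force: [0.1, 0.1, 0.3]
grip_width: 0.0398
grip_force: 0.0
```

>>> {"method": "move_arm", "body": {
  "commands": [
    {"hand":4,"travel":[2.68,2.71,0.2],"twist":[0,0,0]},
    {"hand":4,"travel":[2.68,2.71,0.2],"twist":[0,0,0]},
    {"hand":4,"travel":[0,0,0],"twist":[0,0,0]},
    {"hand":4,"travel":[0,0,0],"twist":[0,0,0]},
    {"hand":4,"travel":[0,0,0],"twist":[0,0,0]}
  ]
}}

```text
time: 6.92
position: [0.5776, -0.1034, 0.1034]
tool_rot: [0.978, -0.208, -0.002, -0.0]
ft_force: [-1.0, 0.0, -0.2]
grip_width: 0.04
grip_force: 0.0
```

```bash
python3 go.py .582 -.103 .018 -24
```

```text
t 6.92 pos [ 0.5776 -0.1034  0.1034] yaw -24.0 tilt [-0.17  0.08] grip 0.04 0.0 F [-1.   0.  -0.2]
travel before turn [ 0.38 -0.21  8.54] rows 3 each [ 0.13 -0.07  2.85]
travel after turn [ 0.38 -0.21  8.54] rows 3 each [ 0.13 -0.07  2.85]
twist z -0.0
```

>>> {"method": "move_arm", "body": {
  "commands": [
    {"hand":4,"travel":[0.4,-0.2,3],"twist":[0,0,0]},
    {"hand":4,"travel":[0,0,3],"twist":[0,0,0]},
    {"hand":4,"travel":[0,0,1.7],"twist":[0,0,0]},
    {"hand":4,"travel":[0,0,0.8],"twist":[0,0,0]},
    {"hand":4,"travel":[0,0,0],"twist":[0,0,0]}
  ]
}}

```text
time: 7.33
position: [0.5812, -0.1014, 0.0173]
tool_rot: [0.978, -0.207, -0.003, -0.0]
ft_force: [0.2, -0.8, 0.3]
grip_width: 0.0396
grip_force: 0.0
```

>>> {"method": "move_arm", "body": {
  "commands": [
    {"hand":0,"travel":[0,0,0],"twist":[0,0,0]},
    {"hand":0,"travel":[0,0,0],"twist":[0,0,0]},
    {"hand":0,"travel":[0,0,0],"twist":[0,0,0]},
    {"hand":0,"travel":[0,0,0],"twist":[0,0,0]},
    {"hand":0,"travel":[0,0,0],"twist":[0,0,0]}
  ]
}}

```text
time: 7.75
position: [0.584, -0.1039, 0.0203]
tool_rot: [0.978, -0.208, 0.001, 0.0]
ft_force: [-0.4, -0.2, 0.1]
grip_width: 0.0144
grip_force: 0.0
```

>>> {"method": "move_arm", "body": {
  "commands": [
    {"hand":0,"travel":[0,0,0],"twist":[0,0,0]},
    {"hand":0,"travel":[0,0,0],"twist":[0,0,0]}
  ]
}}

```text
time: 7.92
position: [0.584, -0.1039, 0.0201]
tool_rot: [0.978, -0.208, 0.001, 0.0]
ft_force: [-0.7, 1.0, 4.0]
grip_width: 0.0118
grip_force: 24.8
```

>>> {"method": "move_arm", "body": {
  "commands": [
    {"hand":0,"travel":[0,0,-2],"twist":[0,0,0]},
    {"hand":0,"travel":[0,0,-3],"twist":[0,0,0]},
    {"hand":0,"travel":[0,0,-3],"twist":[0,0,0]},
    {"hand":0,"travel":[0,0,0],"twist":[0,0,0]},
    {"hand":0,"travel":[0,0,0],"twist":[0,0,0]}
  ]
}}

```text
time: 8.33
position: [0.5845, -0.1041, 0.1008]
tool_rot: [0.978, -0.208, 0.002, 0.0]
ft_force: [-0.5, -0.1, -1.4]
grip_width: 0.0116
grip_force: 24.8
```

```bash
python3 go.py .470 .3235 .10 0
```

```text
t 8.33 pos [ 0.5845 -0.1041  0.1008] yaw -24.0 tilt [ 0.2  -0.08] grip 0.0116 24.8 F [-0.5 -0.1 -1.4]
travel before turn [-27.84 -34.42   0.08] rows 12 each [-2.32 -2.87  0.01]
travel after turn [-11.45 -42.76   0.08] rows 12 each [-0.95 -3.56  0.01]
twist z -24.0
```

>>> {"method": "move_arm", "body": {
  "commands": [
    {"hand":0,"travel":[0,0,0],"twist":[0,0,-6]},
    {"hand":0,"travel":[0,0,0],"twist":[0,0,-6]},
    {"hand":0,"travel":[0,0,0],"twist":[0,0,-6]},
    {"hand":0,"travel":[0,0,0],"twist":[0,0,-6]},
    {"hand":0,"travel":[-0.95,-3.56,0],"twist":[0,0,0]}
  ]
}}

```text
time: 8.75
position: [0.5767, -0.0733, 0.0979]
tool_rot: [1.0, -0.0, 0.002, 0.002]
ft_force: [1.7, -0.1, -0.6]
grip_width: 0.012
grip_force: 24.8
```

>>> {"method": "move_arm", "body": {
  "commands": [
    {"hand":0,"travel":[-0.95,-3.56,0],"twist":[0,0,0]},
    {"hand":0,"travel":[-0.95,-3.56,0],"twist":[0,0,0]},
    {"hand":0,"travel":[-0.95,-3.56,0],"twist":[0,0,0]},
    {"hand":0,"travel":[-0.95,-3.56,0],"twist":[0,0,0]},
    {"hand":0,"travel":[-0.95,-3.56,0],"twist":[0,0,0]}
  ]
}}

```text
time: 9.17
position: [0.5241, 0.1112, 0.0974]
tool_rot: [1.0, -0.0, -0.002, -0.0]
ft_force: [1.5, -0.4, -1.7]
grip_width: 0.0118
grip_force: 24.8
```

>>> {"method": "move_arm", "body": {
  "commands": [
    {"hand":0,"travel":[-0.95,-3.56,0],"twist":[0,0,0]},
    {"hand":0,"travel":[-0.95,-3.56,0],"twist":[0,0,0]},
    {"hand":0,"travel":[-0.95,-3.56,0],"twist":[0,0,0]},
    {"hand":0,"travel":[-0.95,-3.56,0],"twist":[0,0,0]},
    {"hand":0,"travel":[-0.95,-3.56,0],"twist":[0,0,0]}
  ]
}}

```text
time: 9.58
position: [0.4766, 0.289, 0.0974]
tool_rot: [1.0, 0.0, -0.002, 0.001]
ft_force: [1.4, 0.6, -2.0]
grip_width: 0.0115
grip_force: 24.8
```

>>> {"method": "move_arm", "body": {
  "commands": [
    {"hand":0,"travel":[-0.95,-3.56,0],"twist":[0,0,0]},
    {"hand":0,"travel":[0,0,0],"twist":[0,0,0]},
    {"hand":0,"travel":[0,0,0],"twist":[0,0,0]},
    {"hand":0,"travel":[0,0,0],"twist":[0,0,0]}
  ]
}}

```text
time: 9.92
position: [0.4681, 0.3228, 0.0978]
tool_rot: [1.0, 0.001, -0.001, 0.001]
ft_force: [-0.3, -0.3, -0.4]
grip_width: 0.0119
grip_force: 24.8
```

```bash
python3 go.py .470 .3235 .0305 0
```

```text
t 9.92 pos [0.4681 0.3228 0.0978] yaw 0.1 tilt [-0.17 -0.1 ] grip 0.0119 24.8 F [-0.3 -0.3 -0.4]
travel before turn [ 0.19 -0.07  6.73] rows 2 each [ 0.1  -0.03  3.37]
travel after turn [ 0.19 -0.07  6.73] rows 2 each [ 0.1  -0.03  3.37]
twist z 0.1
```

>>> {"method": "move_arm", "body": {
  "commands": [
    {"hand":0,"travel":[0.2,-0.1,2.5],"twist":[0,0,0]},
    {"hand":0,"travel":[0,0,2.2],"twist":[0,0,0]},
    {"hand":0,"travel":[0,0,1],"twist":[0,0,0]},
    {"hand":0,"travel":[0,0,0.6],"twist":[0,0,0]},
    {"hand":0,"travel":[0,0,0.2],"twist":[0,0,0]}
  ]
}}

```text
time: 10.33
position: [0.4709, 0.323, 0.033]
tool_rot: [1.0, -0.001, -0.001, 0.001]
ft_force: [-0.9, 0.1, -1.0]
grip_width: 0.0116
grip_force: 24.8
```

>>> {"method": "move_arm", "body": {
  "commands": [
    {"hand":0,"travel":[0,0,0.1],"twist":[0,0,0]},
    {"hand":0,"travel":[0,0,0],"twist":[0,0,0]},
    {"hand":0,"travel":[0,0,0],"twist":[0,0,0]}
  ]
}}

```text
time: 10.58
position: [0.4719, 0.3246, 0.0341]
tool_rot: [1.0, 0.0, 0.001, -0.0]
ft_force: [-0.0, -0.4, -0.7]
grip_width: 0.0115
grip_force: 24.8
```

>>> {"method": "move_arm", "body": {
  "commands": [
    {"hand":0,"travel":[0,0,0.2],"twist":[0,0,0]},
    {"hand":0,"travel":[0,0,0.1],"twist":[0,0,0]},
    {"hand":0,"travel":[0,0,0],"twist":[0,0,0]},
    {"hand":0,"travel":[0,0,0],"twist":[0,0,0]}
  ]
}}

```text
time: 10.92
position: [0.4712, 0.3246, 0.0304]
tool_rot: [1.0, 0.0, 0.0, -0.0]
ft_force: [-0.9, 0.7, -2.0]
grip_width: 0.012
grip_force: 24.8
```

>>> {"method": "move_arm", "body": {
  "commands": [
    {"hand":2.2,"travel":[0,0,0],"twist":[0,0,0]},
    {"hand":2.2,"travel":[0,0,0],"twist":[0,0,0]},
    {"hand":2.2,"travel":[0,0,0],"twist":[0,0,0]},
    {"hand":2.2,"travel":[0,0,0],"twist":[0,0,0]},
    {"hand":2.2,"travel":[0,0,-1],"twist":[0,0,0]}
  ]
}}

```text
time: 11.33
position: [0.4701, 0.3239, 0.0392]
tool_rot: [1.0, 0.0, -0.002, 0.001]
ft_force: [-0.6, 0.3, -0.8]
grip_width: 0.0214
grip_force: 0.0
```

>>> {"method": "move_arm", "body": {
  "commands": [
    {"hand":4,"travel":[0,0,-2],"twist":[0,0,0]},
    {"hand":4,"travel":[0,0,-3],"twist":[0,0,0]},
    {"hand":4,"travel":[0,0,-3],"twist":[0,0,0]},
    {"hand":4,"travel":[0,0,0],"twist":[0,0,0]}
  ]
}}

```text
time: 11.67
position: [0.4748, 0.3262, 0.1263]
tool_rot: [1.0, 0.0, 0.005, -0.002]
ft_force: [0.9, 0.3, 0.9]
grip_width: 0.0374
grip_force: 0.0
```

```bash
python3 go.py .427 -.376 .12 0
```

```text
t 11.67 pos [0.4748 0.3262 0.1263] yaw 0.0 tilt [0.61 0.27] grip 0.0374 0.0 F [0.9 0.3 0.9]
travel before turn [-4.83 70.22  0.63] rows 18 each [-0.27  3.9   0.04]
travel after turn [-4.78 70.22  0.63] rows 18 each [-0.27  3.9   0.04]
twist z 0.0
```

>>> {"method": "move_arm", "body": {
  "commands": [
    {"hand":4,"travel":[-0.27,3.9,0.1],"twist":[0,0,0]},
    {"hand":4,"travel":[-0.27,3.9,0.1],"twist":[0,0,0]},
    {"hand":4,"travel":[-0.27,3.9,0.1],"twist":[0,0,0]},
    {"hand":4,"travel":[-0.27,3.9,0.1],"twist":[0,0,0]},
    {"hand":4,"travel":[-0.27,3.9,0.1],"twist":[0,0,0]}
  ]
}}

```text
time: 12.08
position: [0.4574, 0.1281, 0.1157]
tool_rot: [1.0, 0.001, 0.0, 0.0]
ft_force: [1.7, -0.4, 0.1]
grip_width: 0.0399
grip_force: 0.0
```

>>> {"method": "move_arm", "body": {
  "commands": [
    {"hand":4,"travel":[-0.27,3.9,0],"twist":[0,0,0]},
    {"hand":4,"travel":[-0.27,3.9,0],"twist":[0,0,0]},
    {"hand":4,"travel":[-0.27,3.9,0],"twist":[0,0,0]},
    {"hand":4,"travel":[-0.27,3.9,0],"twist":[0,0,0]},
    {"hand":4,"travel":[-0.27,3.9,0],"twist":[0,0,0]}
  ]
}}

```text
time: 12.5
position: [0.444, -0.0674, 0.1156]
tool_rot: [1.0, 0.0, 0.0, 0.0]
ft_force: [1.0, -0.3, -0.9]
grip_width: 0.0397
grip_force: 0.0
```

>>> {"method": "move_arm", "body": {
  "commands": [
    {"hand":4,"travel":[-0.27,3.9,0],"twist":[0,0,0]},
    {"hand":4,"travel":[-0.27,3.9,0],"twist":[0,0,0]},
    {"hand":4,"travel":[-0.27,3.9,0],"twist":[0,0,0]},
    {"hand":4,"travel":[-0.27,3.9,0],"twist":[0,0,0]},
    {"hand":4,"travel":[-0.27,3.9,0],"twist":[0,0,0]}
  ]
}}

```text
time: 12.92
position: [0.4304, -0.2625, 0.1156]
tool_rot: [1.0, -0.0, 0.0, 0.0]
ft_force: [0.5, 0.3, -0.5]
grip_width: 0.0399
grip_force: 0.0
```

>>> {"method": "move_arm", "body": {
  "commands": [
    {"hand":4,"travel":[-0.27,3.9,0],"twist":[0,0,0]},
    {"hand":4,"travel":[-0.27,3.9,0],"twist":[0,0,0]},
    {"hand":4,"travel":[-0.27,3.9,0],"twist":[0,0,0]},
    {"hand":4,"travel":[0,0,0],"twist":[0,0,0]},
    {"hand":4,"travel":[0,0,0],"twist":[0,0,0]}
  ]
}}

```text
time: 13.33
position: [0.4227, -0.3802, 0.1155]
tool_rot: [1.0, -0.002, 0.001, 0.001]
ft_force: [0.4, 0.3, -0.1]
grip_width: 0.04
grip_force: 0.0
```

```bash
python3 go.py .427 -.376 .020 0; python3 -c "
from h import *
c=snap('scene','scene4')
cv2.imwrite('pics/s4c.png',np.vstack([cv2.resize(c['frame'][60:200,190:390,::-1],None,fx=2,fy=2),cv2.resize(c['frame'][230:380,320:520,::-1],None,fx=2,fy=2)]))"
```

```text
t 13.33 pos [ 0.4227 -0.3802  0.1155] yaw -0.2 tilt [ 0.07 -0.09] grip 0.04 0.0 F [ 0.4  0.3 -0.1]
travel before turn [ 0.43 -0.42  9.55] rows 3 each [ 0.14 -0.14  3.18]
travel after turn [ 0.43 -0.42  9.55] rows 3 each [ 0.14 -0.14  3.18]
twist z -0.2
```

View pics/s4c.png

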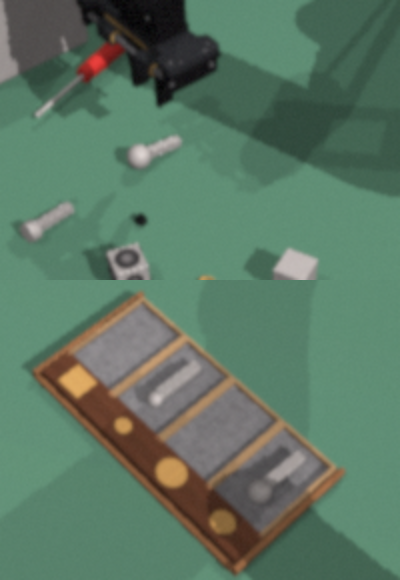

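The small and medium punches are in their bays, at crop (175,380) and (275,475). The large one still lies untouched at (150,150). I'll descend on it.

>>> {"method": "move_arm", "body": {
  "commands": [
    {"hand":4,"travel":[0.4,-0.3,3.5],"twist":[0,0,0]},
    {"hand":4,"travel":[0,0,3],"twist":[0,0,0]},
    {"hand":4,"travel":[0,0,2],"twist":[0,0,0]},
    {"hand":4,"travel":[0,0,1],"twist":[0,0,0]},
    {"hand":4,"travel":[0,0,0],"twist":[0,0,0]}
  ]
}}

```text
time: 13.8
position: [0.426, -0.3714, 0.0182]
tool_rot: [1.0, 0.001, -0.002, -0.003]
ft_force: [-1.0, 0.3, -0.0]
grip_width: 0.0401
grip_force: 0.0
```

>>> {"method": "move_arm", "body": {
  "commands": [
    {"hand":0,"travel":[0,0,0],"twist":[0,0,0]},
    {"hand":0,"travel":[0,0,0],"twist":[0,0,0]},
    {"hand":0,"travel":[0,0,0],"twist":[0,0,0]},
    {"hand":0,"travel":[0,0,0],"twist":[0,0,0]},
    {"hand":0,"travel":[0,0,0],"twist":[0,0,0]}
  ],
  "force": 35
}}

```text
time: 14.22
position: [0.4274, -0.3751, 0.0213]
tool_rot: [1.0, 0.0, 0.001, 0.001]
ft_force: [0.5, 0.2, -0.0]
grip_width: 0.0143
grip_force: 0.0
```

>>> {"method": "move_arm", "body": {
  "commands": [
    {"hand":0,"travel":[0,0,0],"twist":[0,0,0]},
    {"hand":0,"travel":[0,0,0],"twist":[0,0,0]}
  ]
}}

```text
time: 14.38
position: [0.4274, -0.375, 0.0211]
tool_rot: [1.0, 0.0, 0.0, 0.001]
ft_force: [0.1, 0.2, 5.9]
grip_width: 0.0115
grip_force: 35.0
```

>>> {"method": "move_arm", "body": {
  "commands": [
    {"hand":0,"travel":[0,0,-2],"twist":[0,0,0]},
    {"hand":0,"travel":[0,0,-3],"twist":[0,0,0]},
    {"hand":0,"travel":[0,0,-3],"twist":[0,0,0]},
    {"hand":0,"travel":[0,0,-1],"twist":[0,0,0]},
    {"hand":0,"travel":[0,0,0],"twist":[0,0,0]}
  ]
}}

```text
time: 14.8
position: [0.4281, -0.376, 0.1127]
tool_rot: [1.0, 0.0, 0.002, 0.002]
ft_force: [0.4, -1.0, -1.9]
grip_width: 0.0114
grip_force: 35.0
```

```bash
python3 go.py .470 .2535 .11 0
```

```text
t 14.8 pos [ 0.4281 -0.376   0.1127] yaw 0.0 tilt [ 0.2  -0.27] grip 0.0114 35.0 F [ 0.4 -1.  -1.9]
travel before turn [  4.22 -62.95   0.27] rows 16 each [ 0.26 -3.93  0.02]
travel after turn [  4.19 -62.95   0.27] rows 16 each [ 0.26 -3.93  0.02]
twist z 0.0
```

>>> {"method": "move_arm", "body": {
  "commands": [
    {"hand":0,"travel":[0.26,-3.93,0],"twist":[0,0,0]},
    {"hand":0,"travel":[0.26,-3.93,0],"twist":[0,0,0]},
    {"hand":0,"travel":[0.26,-3.93,0],"twist":[0,0,0]},
    {"hand":0,"travel":[0.26,-3.93,0],"twist":[0,0,0]},
    {"hand":0,"travel":[0.26,-3.93,0],"twist":[0,0,0]}
  ]
}}

```text
time: 15.22
position: [0.4384, -0.1757, 0.1086]
tool_rot: [1.0, -0.0, -0.002, -0.001]
ft_force: [0.5, -0.0, -2.2]
grip_width: 0.0116
grip_force: 35.0
```

>>> {"method": "move_arm", "body": {
  "commands": [
    {"hand":0,"travel":[0.26,-3.93,0],"twist":[0,0,0]},
    {"hand":0,"travel":[0.26,-3.93,0],"twist":[0,0,0]},
    {"hand":0,"travel":[0.26,-3.93,0],"twist":[0,0,0]},
    {"hand":0,"travel":[0.26,-3.93,0],"twist":[0,0,0]},
    {"hand":0,"travel":[0.26,-3.93,0],"twist":[0,0,0]}
  ]
}}

```text
time: 15.63
position: [0.4513, 0.0204, 0.1087]
tool_rot: [1.0, -0.0, -0.002, -0.0]
ft_force: [0.5, 0.2, -1.7]
grip_width: 0.0117
grip_force: 35.0
```

>>> {"method": "move_arm", "body": {
  "commands": [
    {"hand":0,"travel":[0.26,-3.93,0],"twist":[0,0,0]},
    {"hand":0,"travel":[0.26,-3.93,0],"twist":[0,0,0]},
    {"hand":0,"travel":[0.26,-3.93,0],"twist":[0,0,0]},
    {"hand":0,"travel":[0.26,-3.93,0],"twist":[0,0,0]},
    {"hand":0,"travel":[0.26,-3.93,0],"twist":[0,0,0]}
  ]
}}

```text
time: 16.05
position: [0.464, 0.2166, 0.1084]
tool_rot: [1.0, 0.0, -0.002, 0.0]
ft_force: [0.8, -0.8, -1.4]
grip_width: 0.0116
grip_force: 35.0
```

>>> {"method": "move_arm", "body": {
  "commands": [
    {"hand":0,"travel":[0.26,-3.93,0],"twist":[0,0,0]},
    {"hand":0,"travel":[0,0,0],"twist":[0,0,0]},
    {"hand":0,"travel":[0,0,0],"twist":[0,0,0]},
    {"hand":0,"travel":[0,0,0],"twist":[0,0,0]}
  ]
}}

```text
time: 16.38
position: [0.4666, 0.2538, 0.1086]
tool_rot: [1.0, 0.001, -0.002, 0.001]
ft_force: [-0.0, 0.0, -2.6]
grip_width: 0.0115
grip_force: 35.0
```

```bash
python3 go.py .470 .2535 .0315 0
```

```text
t 16.38 pos [0.4666 0.2538 0.1086] yaw 0.1 tilt [-0.22 -0.09] grip 0.0115 35.0 F [-0.   0.  -2.6]
travel before turn [0.34 0.03 7.71] rows 2 each [0.17 0.02 3.86]
travel after turn [0.34 0.03 7.71] rows 2 each [0.17 0.02 3.86]
twist z 0.1
```

>>> {"method": "move_arm", "body": {
  "commands": [
    {"hand":0,"travel":[0.3,0,3],"twist":[0,0,0]},
    {"hand":0,"travel":[0,0,2.5],"twist":[0,0,0]},
    {"hand":0,"travel":[0,0,1.2],"twist":[0,0,0]},
    {"hand":0,"travel":[0,0,0.7],"twist":[0,0,0]},
    {"hand":0,"travel":[0,0,0.3],"twist":[0,0,0]}
  ]
}}

```text
time: 16.8
position: [0.4703, 0.2524, 0.0317]
tool_rot: [1.0, -0.001, -0.002, 0.001]
ft_force: [0.1, 0.7, -1.6]
grip_width: 0.0116
grip_force: 35.0
```

>>> {"method": "move_arm", "body": {
  "commands": [
    {"hand":0,"travel":[0,0,0.2],"twist":[0,0,0]},
    {"hand":0,"travel":[0,0,0],"twist":[0,0,0]},
    {"hand":0,"travel":[0,0,0],"twist":[0,0,0]}
  ]
}}

```text
time: 17.05
position: [0.4721, 0.2541, 0.032]
tool_rot: [1.0, -0.0, 0.001, -0.0]
ft_force: [0.0, -0.1, -1.7]
grip_width: 0.0114
grip_force: 35.0
```

>>> {"method": "move_arm", "body": {
  "commands": [
    {"hand":0,"travel":[0,0,0.1],"twist":[0,0,0]},
    {"hand":0,"travel":[0,0,0],"twist":[0,0,0]},
    {"hand":2.2,"travel":[0,0,0],"twist":[0,0,0]},
    {"hand":2.2,"travel":[0,0,0],"twist":[0,0,0]},
    {"hand":2.2,"travel":[0,0,0],"twist":[0,0,0]}
  ]
}}

```text
time: 17.47
position: [0.4715, 0.2545, 0.0305]
tool_rot: [1.0, 0.0, 0.0, -0.0]
ft_force: [0.0, 0.4, -0.0]
grip_width: 0.0204
grip_force: 0.0
```

>>> {"method": "move_arm", "body": {
  "commands": [
    {"hand":2.2,"travel":[0,0,0],"twist":[0,0,0]},
    {"hand":2.2,"travel":[0,0,-1],"twist":[0,0,0]},
    {"hand":2.2,"travel":[0,0,-3],"twist":[0,0,0]},
    {"hand":6,"travel":[0,0,-3],"twist":[0,0,0]},
    {"hand":6,"travel":[0,0,-2],"twist":[0,0,0]}
  ]
}}

```text
time: 17.88
position: [0.4719, 0.2546, 0.1228]
tool_rot: [1.0, 0.0, 0.001, -0.0]
ft_force: [0.6, 1.2, -0.4]
grip_width: 0.0291
grip_force: 0.0
```

>>> {"method": "move_arm", "body": {
  "commands": [
    {"hand":6,"travel":[0,0,0],"twist":[0,0,0]},
    {"hand":6,"travel":[0,0,0],"twist":[0,0,0]}
  ]
}}

```text
time: 18.05
position: [0.472, 0.2546, 0.122]
tool_rot: [1.0, 0.0, 0.002, -0.001]
ft_force: [-0.1, -0.9, -1.0]
grip_width: 0.0411
grip_force: 0.0
```

```bash
python3 go.py .583 -.2213 .13 -16
```

```text
t 18.05 pos [0.472  0.2546 0.122 ] yaw 0.0 tilt [0.2  0.06] grip 0.0411 0.0 F [-0.1 -0.9 -1. ]
travel before turn [11.06 47.6  -0.8 ] rows 13 each [ 0.85  3.66 -0.06]
travel after turn [23.78 42.69 -0.8 ] rows 13 each [ 1.83  3.28 -0.06]
twist z 16.0
```

>>> {"method": "move_arm", "body": {
  "commands": [
    {"hand":7,"travel":[0,0,0],"twist":[0,0,5.33]},
    {"hand":7,"travel":[0,0,0],"twist":[0,0,5.33]},
    {"hand":7,"travel":[0,0,0],"twist":[0,0,5.33]},
    {"hand":7,"travel":[1.83,3.28,0],"twist":[0,0,0]},
    {"hand":7,"travel":[1.83,3.28,0],"twist":[0,0,0]}
  ]
}}

```text
time: 18.47
position: [0.4871, 0.1818, 0.119]
tool_rot: [0.991, -0.136, -0.001, 0.0]
ft_force: [0.9, -0.9, -0.0]
grip_width: 0.068
grip_force: 0.0
```

>>> {"method": "move_arm", "body": {
  "commands": [
    {"hand":7,"travel":[1.83,3.28,0],"twist":[0,0,0]},
    {"hand":7,"travel":[1.83,3.28,0],"twist":[0,0,0]},
    {"hand":7,"travel":[1.83,3.28,0],"twist":[0,0,0]},
    {"hand":7,"travel":[1.83,3.28,0],"twist":[0,0,0]},
    {"hand":7,"travel":[1.83,3.28,0],"twist":[0,0,0]}
  ]
}}

```text
time: 18.88
position: [0.5303, -0.0033, 0.119]
tool_rot: [0.99, -0.139, -0.002, -0.0]
ft_force: [-0.0, 0.8, -0.1]
grip_width: 0.0698
grip_force: 0.0
```

>>> {"method": "move_arm", "body": {
  "commands": [
    {"hand":7,"travel":[1.83,3.28,0],"twist":[0,0,0]},
    {"hand":7,"travel":[1.83,3.28,0],"twist":[0,0,0]},
    {"hand":7,"travel":[1.83,3.28,0],"twist":[0,0,0]},
    {"hand":7,"travel":[1.83,3.28,0],"twist":[0,0,0]},
    {"hand":7,"travel":[1.83,3.28,0],"twist":[0,0,0]}
  ]
}}

```text
time: 19.3
position: [0.5732, -0.1859, 0.1187]
tool_rot: [0.99, -0.139, -0.002, -0.001]
ft_force: [1.0, -0.3, -0.5]
grip_width: 0.07
grip_force: 0.0
```

>>> {"method": "move_arm", "body": {
  "commands": [
    {"hand":7,"travel":[1.83,3.28,0],"twist":[0,0,0]},
    {"hand":7,"travel":[0,0,0],"twist":[0,0,0]},
    {"hand":7,"travel":[0,0,0],"twist":[0,0,0]},
    {"hand":7,"travel":[0,0,0],"twist":[0,0,0]}
  ]
}}

```text
time: 19.63
position: [0.5813, -0.2203, 0.1187]
tool_rot: [0.99, -0.139, -0.002, -0.001]
ft_force: [-0.1, 0.0, 0.1]
grip_width: 0.07
grip_force: 0.0
```

```bash
python3 go.py .583 -.2213 .030 -16; python3 -c "
from h import *
c=snap('scene','scene5')
cv2.imwrite('pics/s5c.png',np.vstack([cv2.resize(c['frame'][80:230,180:380,::-1],None,fx=2,fy=2),cv2.resize(c['frame'][230:380,320:520,::-1],None,fx=2,fy=2)]))"
```

```text
t 19.63 pos [ 0.5813 -0.2203  0.1187] yaw -16.0 tilt [-0.2   0.14] grip 0.07 0.0 F [-0.1  0.   0.1]
travel before turn [0.19 0.05 8.87] rows 3 each [0.06 0.02 2.96]
travel after turn [0.19 0.05 8.87] rows 3 each [0.06 0.02 2.96]
twist z -0.0
```

View pics/s5c.png

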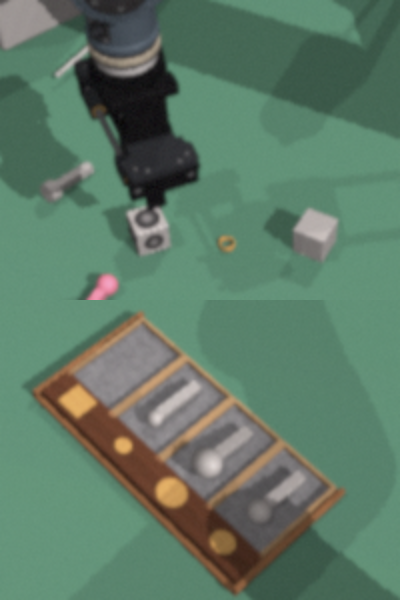

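All three punches lie in the right bays, and the gripper is above the hollow block at crop (148,230). I'll pick it up.

>>> {"method": "move_arm", "body": {
  "commands": [
    {"hand":7,"travel":[0.2,0,3.5],"twist":[0,0,0]},
    {"hand":7,"travel":[0,0,3],"twist":[0,0,0]},
    {"hand":7,"travel":[0,0,1.5],"twist":[0,0,0]},
    {"hand":7,"travel":[0,0,0.9],"twist":[0,0,0]},
    {"hand":7,"travel":[0,0,0],"twist":[0,0,0]}
  ]
}}

```text
time: 20.1
position: [0.5829, -0.2191, 0.0289]
tool_rot: [0.99, -0.138, -0.003, -0.001]
ft_force: [0.8, 0.8, -0.1]
grip_width: 0.0702
grip_force: 0.0
```

>>> {"method": "move_arm", "body": {
  "commands": [
    {"hand":3,"travel":[0,0,0],"twist":[0,0,0]},
    {"hand":3,"travel":[0,0,0],"twist":[0,0,0]},
    {"hand":3,"travel":[0,0,0],"twist":[0,0,0]},
    {"hand":3,"travel":[0,0,0],"twist":[0,0,0]},
    {"hand":3,"travel":[0,0,0],"twist":[0,0,0]}
  ],
  "force": 45
}}

```text
time: 20.52
position: [0.5852, -0.222, 0.0323]
tool_rot: [0.99, -0.139, 0.001, 0.0]
ft_force: [0.7, -1.0, 0.1]
grip_width: 0.0448
grip_force: 0.0
```

>>> {"method": "move_arm", "body": {
  "commands": [
    {"hand":3,"travel":[0,0,0],"twist":[0,0,0]},
    {"hand":3,"travel":[0,0,0],"twist":[0,0,0]},
    {"hand":3,"travel":[0,0,0],"twist":[0,0,0]}
  ]
}}

```text
time: 20.77
position: [0.5854, -0.2226, 0.0323]
tool_rot: [0.99, -0.139, 0.001, 0.001]
ft_force: [-1.4, -3.2, 5.0]
grip_width: 0.0397
grip_force: 45.0
```

>>> {"method": "move_arm", "body": {
  "commands": [
    {"hand":3,"travel":[0,0,-1],"twist":[0,0,0]},
    {"hand":3,"travel":[0,0,-3],"twist":[0,0,0]},
    {"hand":3,"travel":[0,0,-3],"twist":[0,0,0]},
    {"hand":3,"travel":[0,0,-1],"twist":[0,0,0]},
    {"hand":3,"travel":[0,0,0],"twist":[0,0,0]}
  ]
}}

```text
time: 21.18
position: [0.5862, -0.2222, 0.1139]
tool_rot: [0.99, -0.139, 0.003, 0.001]
ft_force: [-0.9, -0.1, -3.5]
grip_width: 0.0398
grip_force: 45.0
```

```bash
python3 go.py .475 .1132 .12 0
```

```text
t 21.18 pos [ 0.5862 -0.2222  0.1139] yaw -16.0 tilt [ 0.28 -0.14] grip 0.0398 45.0 F [-0.9 -0.1 -3.5]
travel before turn [-19.92 -29.19  -0.61] rows 9 each [-2.21 -3.24 -0.07]
travel after turn [-11.12 -33.54  -0.61] rows 9 each [-1.24 -3.73 -0.07]
twist z -16.0
```

>>> {"method": "move_arm", "body": {
  "commands": [
    {"hand":3,"travel":[0,0,0],"twist":[0,0,-5.33]},
    {"hand":3,"travel":[0,0,0],"twist":[0,0,-5.33]},
    {"hand":3,"travel":[0,0,0],"twist":[0,0,-5.33]},
    {"hand":3,"travel":[-1.11,-3.35,0],"twist":[0,0,0]},
    {"hand":3,"travel":[-1.11,-3.35,0],"twist":[0,0,0]}
  ]
}}

```text
time: 21.6
position: [0.5618, -0.1552, 0.1092]
tool_rot: [1.0, -0.001, -0.001, -0.001]
ft_force: [0.4, 0.7, -4.8]
grip_width: 0.0395
grip_force: 45.0
```

>>> {"method": "move_arm", "body": {
  "commands": [
    {"hand":3,"travel":[-1.11,-3.35,0],"twist":[0,0,0]},
    {"hand":3,"travel":[-1.11,-3.35,0],"twist":[0,0,0]},
    {"hand":3,"travel":[-1.11,-3.35,0],"twist":[0,0,0]},
    {"hand":3,"travel":[-1.11,-3.35,0],"twist":[0,0,0]},
    {"hand":3,"travel":[-1.11,-3.35,0],"twist":[0,0,0]}
  ]
}}

```text
time: 22.02
position: [0.5044, 0.0146, 0.1095]
tool_rot: [1.0, -0.0, -0.002, -0.001]
ft_force: [0.7, 1.0, -4.3]
grip_width: 0.0397
grip_force: 45.0
```

>>> {"method": "move_arm", "body": {
  "commands": [
    {"hand":3,"travel":[-1.11,-3.35,0],"twist":[0,0,0]},
    {"hand":3,"travel":[-1.11,-3.35,0],"twist":[0,0,0]},
    {"hand":3,"travel":[-1.11,-3.35,0],"twist":[0,0,0]},
    {"hand":3,"travel":[0,0,0],"twist":[0,0,0]},
    {"hand":3,"travel":[0,0,0],"twist":[0,0,0]}
  ]
}}

```text
time: 22.43
position: [0.4708, 0.1152, 0.1098]
tool_rot: [1.0, 0.002, -0.002, -0.0]
ft_force: [0.5, -0.2, -4.1]
grip_width: 0.0398
grip_force: 45.0
```

>>> {"method": "move_arm", "body": {
  "commands": [
    {"hand":3,"travel":[0,0,0],"twist":[0,0,0]}
  ]
}}

```text
time: 22.52
position: [0.4729, 0.1134, 0.1103]
tool_rot: [1.0, 0.001, -0.001, 0.0]
ft_force: [0.7, 0.2, -4.2]
grip_width: 0.0399
grip_force: 45.0
```

```bash
python3 go.py .475 .1132 .0425 0
```

```text
t 22.52 pos [0.4729 0.1134 0.1103] yaw 0.1 tilt [-0.09 -0.01] grip 0.0399 45.0 F [ 0.7  0.2 -4.2]
travel before turn [0.21 0.02 6.78] rows 2 each [0.1  0.01 3.39]
travel after turn [0.21 0.02 6.78] rows 2 each [0.1  0.01 3.39]
twist z 0.1
```

>>> {"method": "move_arm", "body": {
  "commands": [
    {"hand":3,"travel":[0.1,0,2.5],"twist":[0,0,0]},
    {"hand":3,"travel":[0,0,2],"twist":[0,0,0]},
    {"hand":3,"travel":[0,0,1],"twist":[0,0,0]},
    {"hand":3,"travel":[0,0,0.6],"twist":[0,0,0]},
    {"hand":3,"travel":[0,0,0.3],"twist":[0,0,0]}
  ]
}}

```text
time: 22.93
position: [0.4744, 0.1124, 0.0462]
tool_rot: [1.0, -0.001, -0.001, 0.0]
ft_force: [-0.2, -0.9, -3.6]
grip_width: 0.0396
grip_force: 45.0
```

>>> {"method": "move_arm", "body": {
  "commands": [
    {"hand":3,"travel":[0,0,0.2],"twist":[0,0,0]},
    {"hand":3,"travel":[0,0,0],"twist":[0,0,0]},
    {"hand":3,"travel":[0,0,0],"twist":[0,0,0]}
  ]
}}

```text
time: 23.18
position: [0.475, 0.1132, 0.0458]
tool_rot: [1.0, 0.0, 0.001, -0.0]
ft_force: [-0.7, 0.3, -4.4]
grip_width: 0.0398
grip_force: 45.0
```

>>> {"method": "move_arm", "body": {
  "commands": [
    {"hand":3,"travel":[0,0,0.2],"twist":[0,0,0]},
    {"hand":3,"travel":[0,0,0.1],"twist":[0,0,0]},
    {"hand":3,"travel":[0,0,0],"twist":[0,0,0]},
    {"hand":3,"travel":[0,0,0],"twist":[0,0,0]}
  ]
}}

```text
time: 23.52
position: [0.4745, 0.1134, 0.0424]
tool_rot: [1.0, 0.0, 0.0, -0.0]
ft_force: [-1.0, -0.6, -3.8]
grip_width: 0.0398
grip_force: 45.0
```

>>> {"method": "move_arm", "body": {
  "commands": [
    {"hand":5.2,"travel":[0,0,0],"twist":[0,0,0]},
    {"hand":5.2,"travel":[0,0,0],"twist":[0,0,0]},
    {"hand":5.2,"travel":[0,0,0],"twist":[0,0,0]},
    {"hand":5.2,"travel":[0,0,0],"twist":[0,0,0]},
    {"hand":5.2,"travel":[0,0,0],"twist":[0,0,0]}
  ]
}}

```text
time: 23.93
position: [0.4747, 0.1133, 0.0425]
tool_rot: [1.0, 0.0, 0.0, 0.0]
ft_force: [-0.7, -0.2, 0.6]
grip_width: 0.0515
grip_force: 0.0
```

>>> {"method": "move_arm", "body": {
  "commands": [
    {"hand":5.2,"travel":[0,0,-1],"twist":[0,0,0]},
    {"hand":5.2,"travel":[0,0,-3],"twist":[0,0,0]},
    {"hand":5.2,"travel":[0,0,-3],"twist":[0,0,0]},
    {"hand":5.2,"travel":[0,0,-3],"twist":[0,0,0]},
    {"hand":5.2,"travel":[0,0,-2],"twist":[0,0,0]}
  ]
}}

```text
time: 24.35
position: [0.4752, 0.1133, 0.1654]
tool_rot: [1.0, 0.0, 0.002, -0.0]
ft_force: [0.1, -0.3, 0.3]
grip_width: 0.052
grip_force: 0.0
```

>>> {"method": "move_arm", "body": {
  "commands": [
    {"hand":5.2,"travel":[0,4,0],"twist":[0,0,0]},
    {"hand":5.2,"travel":[0,4,0],"twist":[0,0,0]},
    {"hand":5.2,"travel":[0,4,0],"twist":[0,0,0]},
    {"hand":5.2,"travel":[0,4,0],"twist":[0,0,0]},
    {"hand":5.2,"travel":[0,4,0],"twist":[0,0,0]}
  ]
}}

```text
time: 24.77
position: [0.4743, -0.0883, 0.1632]
tool_rot: [1.0, 0.001, 0.0, 0.0]
ft_force: [-0.3, 0.6, -0.4]
grip_width: 0.0519
grip_force: 0.0
```

>>> {"method": "move_arm", "body": {
  "commands": [
    {"hand":5.2,"travel":[0,4,0],"twist":[0,0,0]},
    {"hand":5.2,"travel":[0,4,0],"twist":[0,0,0]},
    {"hand":5.2,"travel":[0,0,0],"twist":[0,0,0]},
    {"hand":5.2,"travel":[0,0,0],"twist":[0,0,0]}
  ]
}}

```text
time: 25.1
position: [0.4748, -0.169, 0.1629]
tool_rot: [1.0, -0.002, 0.001, 0.0]
ft_force: [-0.8, 0.7, -0.4]
grip_width: 0.052
grip_force: 0.0
```

```bash
python3 -c "
from h import *
c=snap('scene','scene6'); t=snap('top','top6')
cv2.imwrite('pics/s6c.png',np.vstack([cv2.resize(t['frame'][190:345,100:300,::-1],None,fx=2,fy=2),cv2.resize(c['frame'][230:375,320:520,::-1],None,fx=2,fy=2)]))"
```

```text
(no output)
```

View pics/s6c.png

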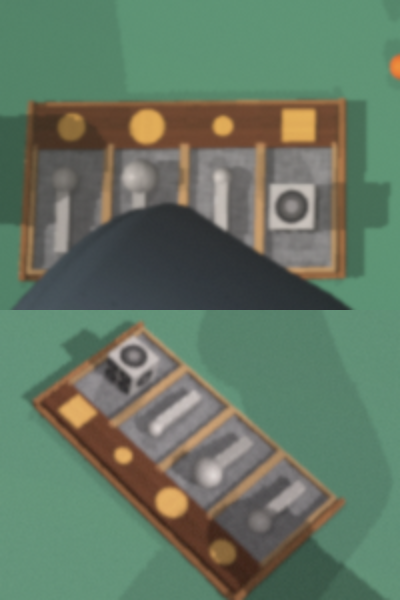

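View pics/scene6.png

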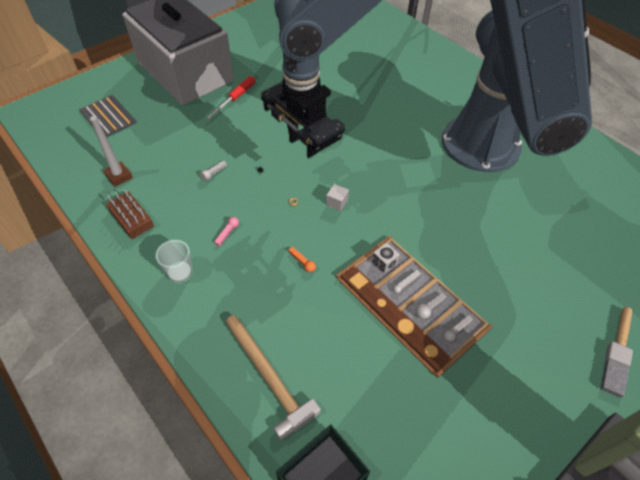

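The punches and the hollow block are in their bays, with the block at (384,256) and its large hollow up. The flat punch (213,170) and the plain block (338,197) haven't moved, and the arm is clear.

```bash
python3 -c "
from rig import robot
print(robot.hand_in())"
```

```text
the job is handed in; nothing more can be done
None
```

The job is handed in at about 25 s: the last pictures show all three ball punches and the doming block (large hollow up) in their matching bays, with the flat punch and the plain block left where they lay; the hand-in returned no verdict.

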